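Clear the cup and flip open the parts tin

ROBOT

A 6-joint arm with a two-finger parallel gripper is mounted at the origin on the work surface. World frame = base frame: x ahead of the robot, y to its left, z up, the work surface at z = 0. Lengths are in mm, angles in rad, forces in N, time in s.
With the tool pointing down it reaches from about 350 to 875 mm from the base axis. Payload 4.2 kg.
Tool frame: the origin (TCP) lies at the very end of the fingers, on their centre line; the grasp point (between the pads) lies 19 mm behind it; z points along the fingers, y is the line along which they close (so a half turn about z gives the same grasp; the last joint's range is limited). The gripper opens to 87 mm and grips with 3 to 60 N. Pads are 19 mm wide; open, the fingers measure 117 mm over their backs; the gripper's body (75 mm by 190 mm) begins 51 mm behind the grasp point.
Start: joints at [1.422, 0.385, 0.008, 0, -1.194, -0.259], TCP at [247.836, 573.739, 197.85] pointing down, gripper open.
Joint ranges: [-3.14, 3.14], [-1.21, 2.06], [-1.07, 1.41], [-3.16, 2.05], [-2.99, -0.16], [-3.1, 3.1]. Speed limits (rad/s): [2.79, 2.79, 3.14, 3.14, 3.14, 3.14].

INTERFACE

Orientations are given as a unit quaternion [x, y, z, w].
In Python, from workcell import env gives the robot as it stands.
- The arm moves only by the tool apply_moves, never from a script. Its argument "plan" is a list of rows, each a list of 7 numbers: the shift along the world's x, y, z in mm, then the turn, a rotation vector about the world's x, y, z in rad, then the opening in per cent of the stroke, from 0 (shut) to 100 (fully open). A call has 1 to 5 rows; each row shifts and turns the commanded pose from where the row before left it; what a row does not reach is not made up. A row lasts 1/10 s, in which the tool goes at most 50 mm and 8.59 degrees, less where a joint would pass 70% of its speed; a pose out of reach is approached as far as the arm can. A call with a gripper value outside its range is refused whole. The fingers move at their own pace and stop on an object; "squeeze" is the grip in N (left out, the last holds). Time passes only in rows, so rows that do not move let the fingers close. It gives the time, the measured TCP pose, the force, the opening and the grip force at its end, in the units of the state.
- env.get_state(): the state, without advancing time (a new reading comes with each control period).
- env.grab_frame(name): name is "scene" or "side" or "wrist"; returns a dict with "img" (480x640x3 uint8, red, green, blue), "intrinsics" (3x3 intrinsics, pixels), "T" (4x4, takes a point from camera to world coordinates). Camera axes: x right, y down, z forward; pixel columns grow to the right and rows downward; lengths in mm; the calibration is good to about 2 mm. A picture is of the moment at which its call begins. There is no depth.
- env.hand_in(): hands the job in; it is judged then, once.
The state is a dict: "clock": time; "joint_pos": joint angles; "dq": joint speeds; "tau": joint torques, N m; "eef_pos": TCP position; "tcp_rot": TCP orientation; "contact_force": force on the tool from outside, world axes, zero at the start; "moment": the same for the moment, N m; "width": finger opening in mm; "grasp_force": force on a finger pad.
Only numpy, scipy, OpenCV 4.12 (cv2) and the standard library are available. Lean on these libraries where they do the work, as an engineer would, in place of code of your own. Each camera call takes 0.05 s, during which the arm holds its last target. There are 200 camera calls.

TASK

Touching things only with the fingers and gripping nothing, first push the parts cup sideways along the bench until all of it is clear of the space behind the closed parts tin, to either side, where the lid will come down; keep the cup upright and standing on the bench. Then push the tin's lid up by its front lip and over past its balance point, so that it falls back and lies fully open under its own weight. Leave the screwdriver, the socket wrench and the spark plug stand alone.

Things in the scene. Friction and masses are not known exactly. Their poses are not given: they have to be found in the camera images.
- tin: open-topped sheet-steel tin, 90 (its x) x 160 (its y) x 50 mm high, walls 4 mm, screwed to the bench; two spark plugs lie in it, none higher than 25 mm. Origin at the centre of its underside, on the bench; its -x side is the front, +x the back, z up. It stands sideways to the robot, its front facing the robot's right (-y of the robot), give or take 0.35 rad. The space behind it that must be clear is the strip x = 45 to 160 mm, y = -80 to +80 mm in its frame.
- tin_lid (a joint): angle of the tin's flat steel lid (116 x 160 x 4 mm, about 0.2 kg) about the hinge along the tin's back top edge: 0 closed and level, pi/2 upright, 2.95 rad fully folded back against the hinge's stop (nearly level behind the tin, the edge about 75 mm above the bench). A free hinge with slight friction: the lid falls shut below about 1.5 rad and falls open beyond about 1.65 rad. Raising it takes 1 to 2 N at the lip.
- lid_lip (a point): middle of the lid's front edge, at its underside. Closed, the lid sticks out 26 mm beyond the tin's front wall over the whole width, as a lip 50 mm above the bench (underside), with free space below it for a fingertip.
- lid_hinge (a point): middle of the hinge line, at the tin's back top edge: x = 45 mm, y = 0, z = 50 mm in the tin's frame. The hinge line runs along the tin's y.
- cup: round green plastic parts cup, loose, empty, about 0.12 kg, 66 mm high; a foot ring of 74 mm diameter up to 25 mm height, 68 mm diameter above. Origin at the centre of its underside. It starts on the bench behind the tin, its centre 90 to 105 mm behind the tin's centre, and up to 45 mm to either side; the bench is free to both sides of it (along the tin's y). Pushed low down, at the foot ring, it slides without tipping.
- screwdriver: red-handled screwdriver, 190 mm long, lying either beside the tin, about 170 mm to its -y side, or behind the cup, about 290 mm behind the tin's centre (changes places with the wrench). Origin under its middle, x along it. Leave alone.
- socket_wrench: chrome socket wrench, 185 mm long, 46 mm high at the head, lying in the other of the screwdriver's two places. Origin under its middle, x along it towards the head. Leave alone.
- plug_stand: small wooden block 40 x 70 x 25 mm with two spark plugs standing in it, 68 mm high in all, standing about 220 mm behind and 130 mm to the -y side of the tin's centre, beyond the reach of the lid. Origin at the centre of its underside. Leave alone.

How it is judged:
By the outcome, as a careful person would: the job done as asked, in the order asked, and still so for the second after the job is handed in, with the robot touching nothing.
It also fails if it takes over 58 s, if anything falls off the work surface, if the arm or the gripper's body presses on something with over 40 N, if the wrist force passes 120 N, or if a joint passes its speed limit or range.

## Working session

There is one attempt and no reset: what is moved stays moved. The work goes in short steps, Python scripts to look and compute and a tool call to move; the robot and the scene stay as the last step left them, time stands still between calls to the robot, and variables do not carry over. Pictures are saved under pics/ and viewed, at most 13 in all, crops included, and the job is handed in when it is done.

Besides the shell and the picture viewer there is one more tool, called after "Emit:" as a command line: name --pt "numbers of a row" for each row, then --argument value for the rest. apply_moves: Moves the arm, as the interface text tells. Its arguments: {"type":"object","properties":{"plan":{"type":"array"},"squeeze":{"type":"number"}},"required":["plan"]}

```bash
mkdir -p pics
cat > h.py <<'E'
import numpy as np, cv2
from workcell import env
def snap(n,f):
    d=env.grab_frame(n); cv2.imwrite(f'pics/{f}.png',cv2.cvtColor(d['img'],cv2.COLOR_RGB2BGR))
    np.savez(f'pics/{f}.npz',K=d['intrinsics'],T=d['T']); return d
def ray(f,u,v,z):
    d=np.load(f'pics/{f}.npz');r=d['T'][:3,:3]@np.linalg.inv(d['K'])@[u,v,1];o=d['T'][:3,3]
    return (o+r*(z-o[2])/r[2]).round(1)
def proj(f,P):
    d=np.load(f'pics/{f}.npz');c=d['T'][:3,:3].T@(np.array(P)-d['T'][:3,3]);p=d['K']@c;return (p[:2]/p[2]).round(1)
E
python3 -c "
from h import *
for n in ['scene','side']:
    d=snap(n,n+'0');print(d['T'].round(2).tolist())
print(env.get_state())"
```

```text
[[0.3, 0.8, -0.51, 999.7], [0.95, -0.26, 0.17, -15.48], [0.0, -0.54, -0.84, 666.61], [0.0, 0.0, 0.0, 1.0]]
[[0.8, -0.44, 0.42, 252.44], [-0.61, -0.58, 0.55, -340.23], [0.0, -0.69, -0.72, 676.38], [0.0, 0.0, 0.0, 1.0]]
{'clock': 0.1, 'joint_pos': array([ 1.42159652e+00,  3.85499359e-01,  6.78623358e-03, -4.12133233e-04,
       -1.19399847e+00, -2.58617784e-01]), 'dq': array([-0.0017542 , -0.00036996,  0.00208414,  0.00175923,  0.00039619,
        0.00035136]), 'tau': array([-6.41641236e-04, -3.91688383e+01,  1.87936646e+01,  4.23192501e+00,
        1.34780532e-02, -7.48099046e-05]), 'eef_pos': array([247.63251328, 573.22647062, 196.8698264 ]), 'tcp_rot': array([ 9.79266675e-01, -2.02573014e-01, -1.38886092e-04,  9.66677236e-04]), 'contact_force': array([0.1532065 , 0.20838134, 0.05007779]), 'moment': array([ 0.03204049,  0.01007094, -0.03663218]), 'grasp_force': 0.0, 'width': 87.16213401801161}
```

View pics/scene0.png

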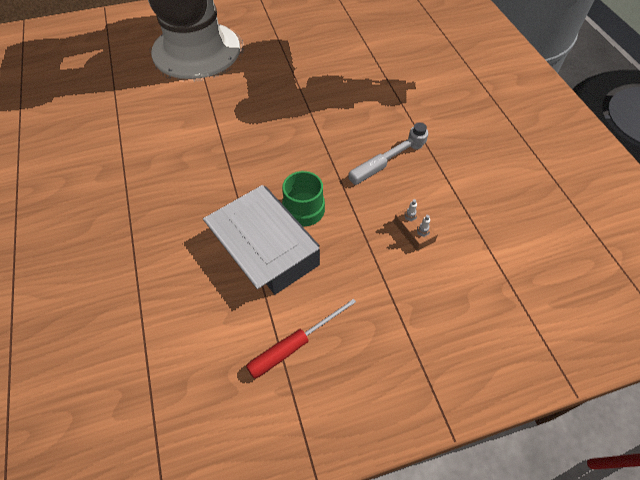

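View pics/side0.png

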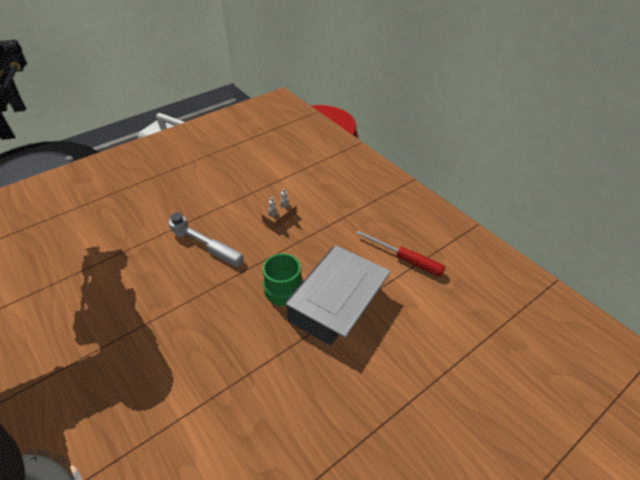

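```bash
python3 -c "
from h import *
A=[ray('scene0',*p,54) for p in [(204,218),(264,186),(319,247),(260,288)]]
B=[ray('side0',*p,54) for p in [(345,335),(288,304),(337,248),(390,271)]]
print(A);print(B)
A=np.array(A)[:,:2]
for a in range(4): print(np.linalg.norm(A[a]-A[(a+1)%4]))
c=ray('scene0',303,187,66);c2=ray('side0',282,267,66);print('cup',c,c2)
yv=((A[0]-A[3])+(A[1]-A[2]));th=np.arctan2(yv[1],yv[0])-np.pi/2
xv=np.array([np.cos(th),np.sin(th)]);yv=np.array([-xv[1],xv[0]])
h=(A[1]+A[2])/2;o=h-45*xv
print('th',th,'x',xv,'y',yv,'o',o)
L=lambda p:((p[:2]-o)@xv,(p[:2]-o)@yv)
print('cup local',L(c),L(c2))
for n,p in dict(w1=(350,180),w2=(419,133),s1=(250,370),s2=(354,301),st1=(396,217),st2=(436,240)).items():
  q=ray('scene0',*p,15);print(n,q,L(q))
"
```

```text
[array([519.1, -62.6,  54. ]), array([483.5,  45.5,  54. ]), array([628.1,  97.5,  54. ]), array([669.9,  -6.4,  54. ])]
[array([519. , -63.3,  54. ]), array([480.9,  40.1,  54. ]), array([625.9,  89.4,  54. ]), array([666.5, -10.8,  54. ])]
113.81111545011761
153.66574113965677
111.99308014337313
160.9319110680041
cup [515.2 105.3  66. ] [513.  104.3  66. ]
th -4.361282420784587 x [-0.34393707  0.9389927 ] y [-0.9389927  -0.34393707] o [571.27716811  29.24532846]
cup local (np.float64(90.70179830155753), np.float64(26.498030719352514)) (np.float64(90.51946715285672), np.float64(28.907751730634452))
w1 [484.2 201.4  15. ] (np.float64(191.60104600767232), np.float64(22.554452098340903))
w2 [412.1 369.7  15. ] (np.float64(374.4313802662481), np.float64(32.37121708979519))
s1 [771.2 -49.7  15. ] (np.float64(-142.88996006070434), np.float64(-160.57385499634412))
s2 [714.5 126.5  15. ] (np.float64(42.06178566962819), np.float64(-167.93468044614488))
st1 [586.3 249.2  15. ] (np.float64(201.3689223473306), np.float64(-89.75689457604074))
st2 [650.3 294.6  15. ] (np.float64(221.98721854131867), np.float64(-165.4671703783186))
```

Emit:
apply_moves --pt "22 -30 -3 0 0 0.05 46" --pt "22 -30 -3 0 0 0.05 46" --pt "22 -30 -3 0 0 0.05 46" --pt "22 -30 -3 0 0 0.05 46" --pt "22 -30 -3 0 0 0.05 46"

```text
clock: 0.6
eef_pos: [358.3, 422.2, 182.3]
tcp_rot: [0.997, -0.078, -0.0, 0.0]
contact_force: [1.0, 1.1, 0.1]
width: 55.2
grasp_force: 0.0
```

Emit:
apply_moves --pt "22 -30 -3 0 0 0.05 46" --pt "22 -30 -3 0 0 0.05 46" --pt "22 -30 -3 0 0 0.05 46" --pt "22 -30 -3 0 0 0.05 46" --pt "22 -30 -3 0 0 0.05 46"

```text
clock: 1.1
eef_pos: [468.3, 272.2, 167.4]
tcp_rot: [0.999, 0.047, -0.0, 0.0]
contact_force: [0.8, 0.3, -0.4]
width: 40.1
grasp_force: 0.0
```

Emit:
apply_moves --pt "22 -30 -3 0 0 0.05 46" --pt "22 -30 -3 0 0 0.05 46" --pt "22 -30 -3 0 0 0.05 46" --pt "22 -30 -3 0 0 0.05 46" --pt "16 -27 -3 0 0 0.06 46"

```text
clock: 1.6
eef_pos: [572.6, 125.1, 152.2]
tcp_rot: [0.984, 0.176, -0.0, 0.0]
contact_force: [-0.2, 0.8, -0.6]
width: 40.3
grasp_force: 0.0
```

```bash
python3 -c "
from h import *
s=env.get_state();print(s['eef_pos'],s['tcp_rot'],s['joint_pos'],s['width'])
snap('wrist','w1')"
```

```text
[572.60610441 125.11796846 152.19210078] [ 9.84392390e-01  1.75987171e-01 -3.57845283e-04  9.96395106e-05] [ 4.91244506e-01  3.55389373e-01 -1.57132650e-01 -3.64342757e-05
 -1.05901654e+00  1.43338670e+00] 40.29405993915491
```

View pics/w1.png

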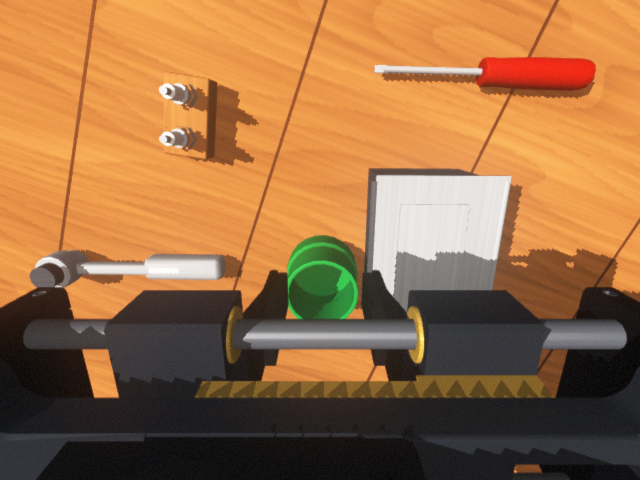

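```bash
python3 -c "
from h import *
print('tcp',proj('w1',[572.6,125.1,152]),'tcp ground',proj('w1',[572.6,125.1,10]))
print('cup rim',ray('w1',322,290,66),'cup est',proj('w1',[514,105,66]))
for p in [(376,176),(511,177)]: print(ray('w1',*p,54))
"
```

```text
tcp [325.  270.2] tcp ground [324.8 213.5]
cup rim [517.8 107.7  66. ] cup est [323.3 294.4]
[628.9  99.5  54. ]
[667.9  -8.9  54. ]
```

Emit:
apply_moves --pt "0 0 -40 0 0 0 46" --pt "0 0 -40 0 0 0 46" --pt "0 0 -35 0 0 0 46" --pt "0 0 -25 0 0 0 46" --pt "0 0 0 0 0 0 46"

```text
clock: 2.15
eef_pos: [568.4, 125.3, 8.7]
tcp_rot: [0.985, 0.175, -0.005, 0.001]
contact_force: [0.1, 0.8, 0.1]
width: 39.7
grasp_force: 0.0
```

Emit:
apply_moves --pt "-9.4 -3.4 0 0 0 0 46" --pt "-9.4 -3.4 0 0 0 0 46" --pt "-9.4 -3.4 0 0 0 0 46" --pt "-9.4 -3.4 0 0 0 0 46" --pt "-9.4 -3.4 0 0 0 0 46"

```text
clock: 2.65
eef_pos: [525.4, 110.1, 14.3]
tcp_rot: [0.984, 0.175, 0.002, -0.001]
contact_force: [2.3, 0.7, 1.4]
width: 40.4
grasp_force: 1.2
```

Emit:
apply_moves --pt "-9.4 -3.4 -1 0 0 0 46" --pt "-9.4 -3.4 -1 0 0 0 46" --pt "-9.4 -3.4 0 0 0 0 46" --pt "-9.4 -3.4 0 0 0 0 46" --pt "-9.4 -3.4 0 0 0 0 46"

```text
clock: 3.15
eef_pos: [481.5, 94.6, 13.0]
tcp_rot: [0.984, 0.176, 0.005, -0.001]
contact_force: [6.0, 1.7, 6.8]
width: 40.1
grasp_force: 4.0
```

Emit:
apply_moves --pt "-9.4 -3.4 0 0 0 0 46" --pt "-9.4 -3.4 0 0 0 0 46" --pt "-7 -2.5 0 0 0 0 46" --pt "-4 -1.5 0 0 0 0 46" --pt "0 0 0 0 0 0 46"

```text
clock: 3.65
eef_pos: [451.0, 83.6, 12.8]
tcp_rot: [0.984, 0.176, 0.004, -0.001]
contact_force: [4.3, 1.3, 6.3]
width: 40.1
grasp_force: 3.5
```

```bash
python3 -c "
from h import *
s=env.get_state();print(s['eef_pos'],s['joint_pos'],s['clock'])
snap('scene','s2')"
```

```text
[451.02278573  83.58369465  12.82795821] [ 0.53983577  0.34248872 -0.63145037  0.00177518 -0.5883164   1.38344566] 3.65
```

View pics/s2.png

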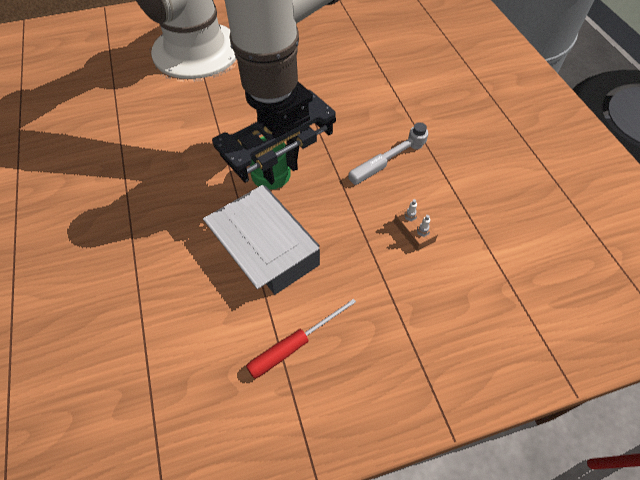

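```bash
python3 -c "
from h import *
a=snap('side','d2')['img'][180:380,160:420]; b=cv2.imread('pics/s2.png')[80:230,180:360]
a=cv2.cvtColor(a,cv2.COLOR_RGB2BGR)
cv2.imwrite('pics/c2.png',np.hstack([cv2.resize(a,(390,300)),cv2.resize(b,(360,300))]))"
```

```text
(no output)
```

View pics/c2.png

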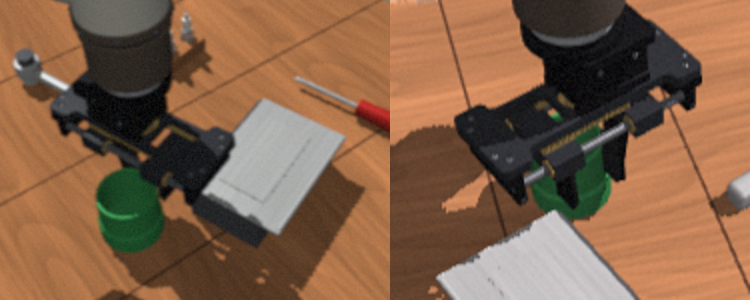

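Emit:
apply_moves --pt "9.4 3.4 0 0 0 0 46" --pt "19 7 0 0 0 0 46" --pt "0 0 45 0 0 0 46" --pt "0 0 45 0 0 0 46" --pt "0 0 45 0 0 0 46"

```text
clock: 4.25
eef_pos: [474.6, 91.4, 145.8]
tcp_rot: [0.985, 0.175, -0.003, 0.001]
contact_force: [1.5, 0.6, -0.9]
width: 40.2
grasp_force: 0.0
```

Emit:
apply_moves --pt "0 0 40 0 0 -0.14 0" --pt "15 -20 20 0 0 -0.14 0" --pt "15 -20 0 0 0 -0.14 0" --pt "15 -20 0 0 0 -0.14 0" --pt "15 -20 0 0 0 -0.14 0"

```text
clock: 4.75
eef_pos: [535.3, 11.3, 204.9]
tcp_rot: [0.984, -0.176, -0.002, 0.001]
contact_force: [1.0, 0.0, -0.4]
width: 7.8
grasp_force: 0.0
```

Emit:
apply_moves --pt "15 -25 0 0 0 -0.14 0" --pt "15 -25 0 0 0 -0.14 0" --pt "15 -25 0 0 0 -0.14 0" --pt "15 -25 0 0 0 -0.14 0" --pt "15 -25 0 0 0 -0.14 0"

```text
clock: 5.25
eef_pos: [610.3, -113.7, 204.3]
tcp_rot: [0.864, -0.503, -0.002, 0.001]
contact_force: [0.1, -0.2, 0.8]
width: 0.6
grasp_force: 0.0
```

Emit:
apply_moves --pt "10 -20 0 0 0 -0.14 0" --pt "5 -5 0 0.094 0.034 0 0" --pt "0 0 0 0.094 0.034 0 0" --pt "0 0 0 0.094 0.034 0 0" --pt "0 0 0 0.094 0.034 0 0"

```text
clock: 5.75
eef_pos: [625.4, -137.3, 205.1]
tcp_rot: [0.812, -0.548, -0.164, -0.118]
contact_force: [1.0, 0.7, -0.1]
width: 0.6
grasp_force: 0.0
```

```bash
python3 -c "
from h import *
s=env.get_state();print(s['eef_pos'],s['tcp_rot'],s['joint_pos'],s['clock'],s['width'])
c=ray('d2',246.7,310,66)[:2];h=np.array([555.8,70]);x=np.array([-.344,.939]);y=np.array([-.939,-.344])
print('cup',c,45+(c-h)@x,(c-h)@y)"
```

```text
[ 625.37987397 -137.31305049  205.10720374] [ 0.81173694 -0.54803626 -0.16381948 -0.11790919] [-0.15997532  0.55725148  0.37462318 -0.35177475 -1.59482299  0.57138652] 5.75 0.646142518847332
cup [416.4  63.5] 86.8501 133.13259999999997
```

Emit:
apply_moves --pt "0 0 0 0.094 0.034 0 0" --pt "0 0 0 0.094 0.034 0 0" --pt "0 0 0 0.094 0.034 0 0" --pt "0 0 0 0.094 0.034 0 0" --pt "0 0 -10 0.094 0.034 0 0"

```text
clock: 6.25
eef_pos: [626.0, -138.0, 196.4]
tcp_rot: [0.746, -0.503, -0.353, -0.257]
contact_force: [0.2, -0.8, 0.3]
width: 0.4
grasp_force: 0.0
```

Emit:
apply_moves --pt "0 0 -20 0.094 0.034 0 0" --pt "0 0 -20 0.094 0.034 0 0" --pt "0 0 -20 0.0 0.0 0 0" --pt "0 0 -20 0.0 0.0 0 0" --pt "0 0 -20 0 0 0 0"

```text
clock: 6.75
eef_pos: [626.5, -137.2, 95.3]
tcp_rot: [0.708, -0.477, -0.422, -0.307]
contact_force: [0.1, -0.0, 0.2]
width: 0.6
grasp_force: 0.0
```

```bash
cat > st.py <<'E'
from h import *
from scipy.spatial.transform import Rotation as R
s=env.get_state();M=R.from_quat(s['tcp_rot']).as_matrix()
h=np.array([555.8,70]);x=np.array([-.344,.939]);y=np.array([-.939,-.344]);p=s['eef_pos']
print(p.round(1),'local',45+(p[:2]-h)@x,(p[:2]-h)@y,'toolz',M[:,2].round(3),'along x',M[:2,2]@x,'tooly',M[:,1].round(3))
print(s['joint_pos'].round(2),s['clock'],s['contact_force'].round(1))
E
python3 st.py
```

```text
[ 626.5 -137.2   95.3] local -173.87526516924174 4.882790752572301 toolz [-0.304  0.837 -0.456] along x 0.889985756684724 tooly [-0.934 -0.357 -0.033]
[-0.39  0.96  0.65 -0.82 -2.02  0.71] 6.75 [ 0.1 -0.   0.2]
```

Emit:
apply_moves --pt "0 0 -30 0 0 0 0" --pt "0 0 -25 0 0 0 0" --pt "0 0 -18 0 0 0 0" --pt "-8 22 0 0 0 0 0" --pt "-8 22 0 0 0 0 0"

```text
clock: 7.25
eef_pos: [610.0, -93.3, 21.4]
tcp_rot: [0.706, -0.477, -0.422, -0.308]
contact_force: [0.5, 1.2, 0.7]
width: 0.5
grasp_force: 0.0
```

Emit:
apply_moves --pt "-8 22 0 0 0 0 0" --pt "-7 18 0 0 0 0 0" --pt "-5 15 0 0 0 0 0" --pt "-4 10 0 0 0 0 0" --pt "0 0 0 0 0 0 0"

```text
clock: 7.75
eef_pos: [586.3, -27.4, 23.4]
tcp_rot: [0.707, -0.476, -0.422, -0.307]
contact_force: [0.1, -0.3, -0.6]
width: -0.1
grasp_force: 0.0
```

```bash
python3 st.py; python3 -c "
from h import *
a=snap('scene','s3')['img'][150:390,140:460]; cv2.imwrite('pics/c3.png',cv2.cvtColor(cv2.resize(a,(800,600)),cv2.COLOR_RGB2BGR))"
```

```text
[586.3 -27.4  23.4] local -56.940274138028244 4.898452187261966 toolz [-0.304  0.837 -0.454] along x 0.8908787034179109 tooly [-0.934 -0.357 -0.033]
[-0.27  0.93  0.36 -0.83 -1.77  0.83] 7.75 [ 0.1 -0.3 -0.6]
```

View pics/c3.png

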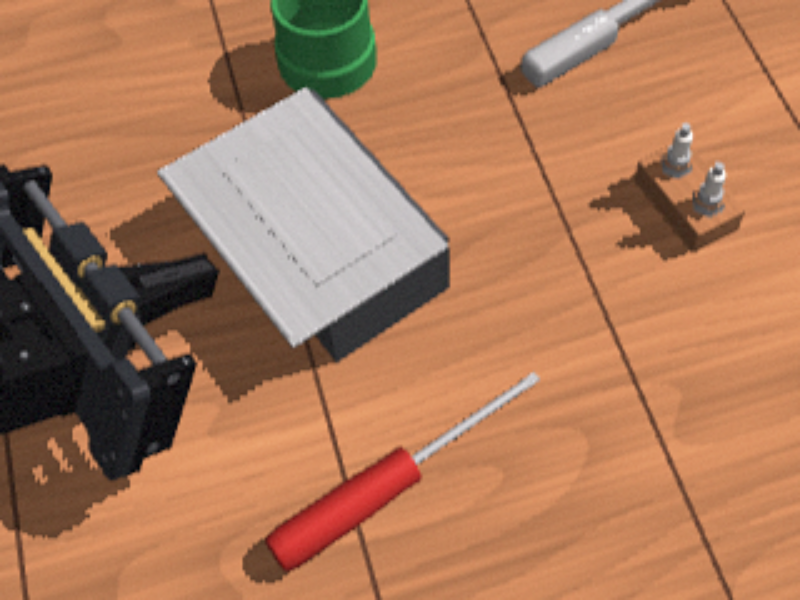

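```bash
python3 -c "
from h import *
f=lambda P:(proj('s3',P)-[140,150])*2.5
print(f([586.3,-27.4,23.4]),f([586.3,-27.4,32]),f([595,-37,50]),f([595,-37,54]))
for z in (15,23,32): print(z,ray('s3',140+215/2.5,150+285/2.5,z))"
```

```text
[242.75 265.25] [240.75 258.25] [224.  258.5] [222.75 255.  ]
15 [590.  -47.8  15. ]
23 [595.1 -47.4  23. ]
32 [600.7 -46.9  32. ]
```

```bash
python3 -c "
from h import *
a=snap('scene','s4')['img'][220:300,180:270];b=snap('side','d4')['img'][270:370,310:420]
f=lambda i,w:cv2.cvtColor(cv2.convertScaleAbs(cv2.resize(i,(w,400),interpolation=cv2.INTER_CUBIC),alpha=1.8,beta=20),cv2.COLOR_RGB2BGR)
cv2.imwrite('pics/c4.png',np.hstack([f(a,400),f(b,400)]))
for P in ([586.3,-27.4,23.4],[600,-22,23.4],[572,-32.5,23.4]):
  print((proj('s4',P)-[180,220])*[400/90,5],(proj('d4',P)-[310,270])*[400/110,4]+[400,0])
"; python3 st.py
```

```text
[253.77777778 180.5       ] [585.09090909 158.8       ]
[276.88888889 211.5       ] [599.27272727 134.8       ]
[232.  148.5] [569.09090909 183.2       ]
[586.8 -29.4  22.8] local -58.95109300145627 5.080953568885374 toolz [-0.303  0.838 -0.455] along x 0.8905664588998896 tooly [-0.934 -0.355 -0.032]
[-0.28  0.93  0.36 -0.83 -1.77  0.83] 7.9 [-0.5 -0.4  0.6]
```

View pics/c4.png

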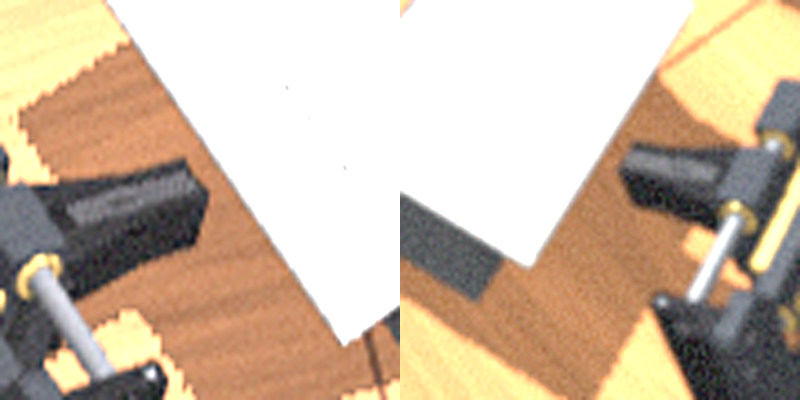

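```bash
python3 -c "
from h import *
def tri(u,v):
    A=[];b=[]
    for f,p in (('s4',np.array(u)/[400/90,5]+[180,220]),('d4',(np.array(v)-[400,0])/[400/110,4]+[310,270])):
        d=np.load(f'pics/{f}.npz');r=d['T'][:3,:3]@np.linalg.inv(d['K'])@[*p,1];r/=np.linalg.norm(r);N=np.eye(3)-np.outer(r,r);A.append(N);b.append(N@d['T'][:3,3])
    return np.linalg.lstsq(np.vstack(A),np.hstack(b),rcond=None)
for u,v in (((197,212),(627,182)),((208,193),(636,208)),((183,160),(620,173)),((208,193),(622,175))):
    s=tri(u,v);print(s[0].round(1),s[1])"
```

```text
[593.1 -49.3  25.6] [0.04128529]
[588.1 -51.6  20.6] [131.54899183]
[584.3 -50.5  42.5] [3.41550998]
[590.9 -45.5  29.8] [6.58937629]
```

Emit:
apply_moves --pt "0 0 -8 0 0 0 0" --pt "-3 7 0 0 0 0 0" --pt "-3 8 0 0 0 0 0" --pt "-2 6 0 0 0 0 0" --pt "0 0 0 0 0 0 0"

```text
clock: 8.4
eef_pos: [578.1, -6.5, 15.2]
tcp_rot: [0.707, -0.477, -0.423, -0.308]
contact_force: [0.9, -0.2, 0.4]
width: 0.3
grasp_force: 0.0
```

```bash
python3 st.py; python3 -c "
from h import *
a=snap('scene','s5')['img'][220:300,180:270];b=snap('side','d5')['img'][270:370,310:420]
f=lambda i,w:cv2.cvtColor(cv2.convertScaleAbs(cv2.resize(i,(w,400),interpolation=cv2.INTER_CUBIC),alpha=1.8,beta=20),cv2.COLOR_RGB2BGR)
cv2.imwrite('pics/c5.png',np.hstack([f(a,400),f(b,400)]))"
```

```text
[578.1  -6.5  15.2] local -34.49819409850315 5.370728904463788 toolz [-0.304  0.838 -0.454] along x 0.8912244226798736 tooly [-0.934 -0.356 -0.032]
[-0.25  0.92  0.31 -0.84 -1.73  0.85] 8.4 [ 0.9 -0.2  0.4]
```

View pics/c5.png

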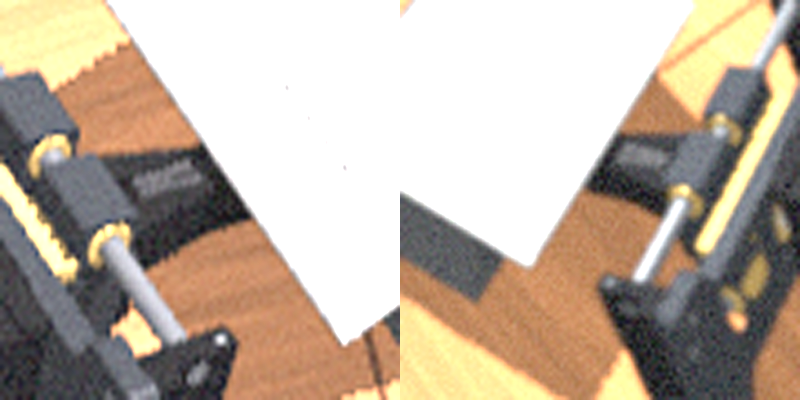

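Emit:
apply_moves --pt "0 0 10 0 0 0 0" --pt "0 0 15 0 0 0 0" --pt "0 0 15 0 0 0 0" --pt "-1 3 17 0 0 0 0" --pt "-2 5 17 0 0 0 0"

```text
clock: 9.0
eef_pos: [575.7, 0.3, 90.8]
tcp_rot: [0.707, -0.477, -0.422, -0.308]
contact_force: [-0.9, -0.3, -1.0]
width: 0.6
grasp_force: 0.5
```

Emit:
apply_moves --pt "-3 8.5 8 0 0 0 0" --pt "-3 8.5 8 0 0 0 0" --pt "-3 8.5 8 0 0 0 0" --pt "-3 8.5 8 0 0 0 0" --pt "-3 7.5 3 0 0 0 0"

```text
clock: 9.5
eef_pos: [560.2, 42.8, 124.7]
tcp_rot: [0.707, -0.477, -0.422, -0.308]
contact_force: [-1.5, -0.8, -0.6]
width: 0.6
grasp_force: 0.3
```

```bash
python3 st.py; python3 -c "
from h import *
a=snap('scene','s6')['img'][80:320,120:440];b=snap('side','d6')['img'][160:400,200:520]
f=lambda i:cv2.cvtColor(cv2.resize(i,(400,300)),cv2.COLOR_RGB2BGR)
cv2.imwrite('pics/c6.png',np.hstack([f(a),f(b)]))"
```

```text
[560.2  42.8 124.7] local 17.977030699460208 5.261799249998402 toolz [-0.303  0.838 -0.454] along x 0.8909863752017994 tooly [-0.934 -0.356 -0.033]
[-0.2   0.73  0.25 -0.89 -1.77  0.72] 9.5 [-1.5 -0.8 -0.6]
```

View pics/c6.png

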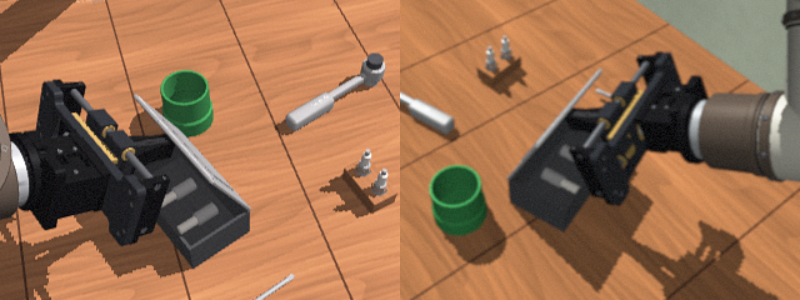

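Emit:
apply_moves --pt "-3 7.5 3 0 0 0 0" --pt "-3 7.5 3 0 0 0 0" --pt "-3 7.5 3 0 0 0 0" --pt "-3 7.5 0 0 0 0 0" --pt "-3 7.5 0 0 0 0 0"

```text
clock: 10.1
eef_pos: [545.1, 80.1, 133.0]
tcp_rot: [0.707, -0.477, -0.422, -0.308]
contact_force: [-0.4, -0.7, -0.4]
width: 0.4
grasp_force: 0.1
```

Emit:
apply_moves --pt "-3 7.5 0 0 0 0 0" --pt "-3 7.5 0 0 0 0 0" --pt "-3 7.5 0 0 0 0 0" --pt "-3 7.5 0 0 0 0 0" --pt "0 0 0 0 0 0 0"

```text
clock: 10.6
eef_pos: [532.9, 110.4, 133.0]
tcp_rot: [0.707, -0.477, -0.423, -0.308]
contact_force: [-0.5, -0.0, -0.2]
width: 0.3
grasp_force: 0.0
```

```bash
python3 st.py; python3 -c "
from h import *
a=snap('scene','s7')['img'][80:320,120:440];b=snap('side','d7')['img'][160:400,200:520]
f=lambda i:cv2.cvtColor(cv2.resize(i,(400,300)),cv2.COLOR_RGB2BGR)
cv2.imwrite('pics/c7.png',np.hstack([f(a),f(b)]))"
```

```text
[532.9 110.4 133. ] local 90.81620964470537 7.631529305905044 toolz [-0.304  0.838 -0.454] along x 0.8912696232021999 tooly [-0.934 -0.356 -0.032]
[-0.11  0.66  0.14 -0.93 -1.69  0.71] 10.6 [-0.5 -0.  -0.2]
```

View pics/c7.png

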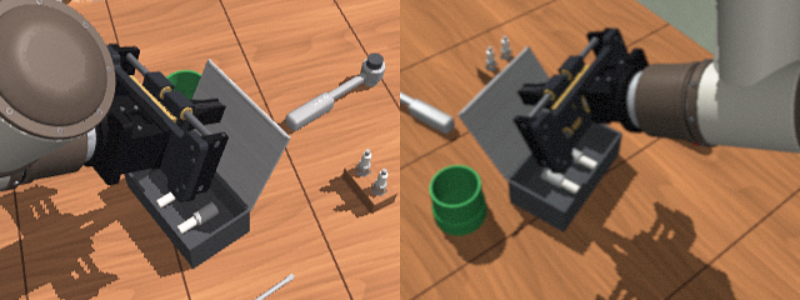

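Emit:
apply_moves --pt "5 -14 5 0 0 0 0" --pt "9 -25 5 0 0 0 0" --pt "10 -28 5 0 0 0 0" --pt "10 -28 5 0 0 0 0" --pt "10 -28 0 0 0 0 0"

```text
clock: 11.2
eef_pos: [578.4, -16.5, 153.8]
tcp_rot: [0.707, -0.477, -0.421, -0.308]
contact_force: [0.5, 0.3, -0.6]
width: 0.4
grasp_force: 0.0
```

Emit:
apply_moves --pt "10 -28 5 0 0 0 0" --pt "10 -28 5 0 0 0 0" --pt "0 0 0 0 0 0 0" --pt "0 0 0 0 0 0 0" --pt "0 0 0 0 0 0 0"

```text
clock: 11.7
eef_pos: [597.2, -69.7, 162.8]
tcp_rot: [0.706, -0.477, -0.422, -0.308]
contact_force: [-0.8, 0.0, -0.4]
width: 0.7
grasp_force: 0.0
```

```bash
python3 st.py; python3 -c "
from h import *
a=snap('scene','s8')['img'][80:380,120:520];b=snap('side','d8')['img'][160:460,140:540]
f=lambda i:cv2.cvtColor(i,cv2.COLOR_RGB2BGR)
cv2.imwrite('pics/c8.png',np.hstack([f(a),f(b)]))"
```

```text
[597.2 -69.7 162.8] local -100.38615187199764 9.172466553662098 toolz [-0.303  0.838 -0.454] along x 0.8912662465754482 tooly [-0.934 -0.355 -0.032]
[-0.33  0.8   0.5  -0.86 -1.98  0.66] 11.7 [-0.8  0.  -0.4]
```

View pics/c8.png

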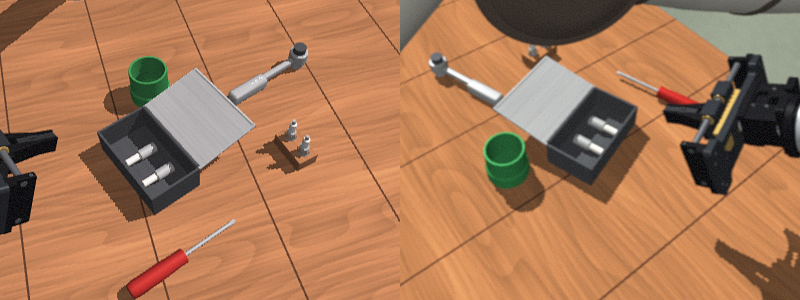

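The lid lies fully open behind the tin. The cup stands upright and clear, and the tools and plug stand haven't moved. The arm is touching nothing.

```bash
python3 -c "
from h import *
print(env.hand_in())"
```

```text
the job is handed in; nothing more can be done
None
```

The job is handed in: the cup was pushed clear of the space behind the tin and stands upright, the lid lies fully open, and the screwdriver, wrench and plug stand were left alone; arm time was about 12 s of the 58 s allowed.

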